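# Drive the stuck peg out of a frame corner with a drift punch

### The arm

A 7-joint arm with a two-finger parallel gripper is mounted at the origin on the work surface. World frame = base frame: x ahead of the robot, y to its left, z up, the work surface at z = 0. Lengths are in m, angles in rad, forces in N, time in s.
With the tool pointing down it reaches from about 0.4 to 0.85 m from the base axis. Payload 10.4 kg.
Tool frame: the origin (TCP) lies where the fingers leave the gripper's body, on its centre line; the fingertips stand 73 mm ahead of it and the grasp point (between the pads) lies 54 mm ahead of it; z points along the fingers, y is the direction in which the jaws open and shut (so a half turn about z gives the same grasp; the last joint's range is limited). The gripper opens to 85 mm and grips with 20 to 120 N. Pads are 22 mm wide; open, the fingers measure 114 mm over their backs; the gripper's body (76 mm by 85 mm) begins 54 mm behind the grasp point. The pads swing forward as they close: fully open they stand 13 mm farther back than shut.
Start: joints at [1.271, 0.332, -0.065, 1.46, 0.022, 1.35, -0.088], TCP at [0.171, -0.601, 0.304] pointing down, gripper open.
Joint ranges: [-2.6, 2.6], [-0.5, 2.12], [-1.47, 1.34], [0.16, 2.42], [-1.27, 4.41], [0.06, 2.06], [-2.6, 2.6]. Speed limits (rad/s): [2.22, 2.22, 2.79, 2.79, 3.14, 3.14, 3.14].

### API

Orientations are given as a unit quaternion [x, y, z, w].
In Python, from workcell import get_obs, camera, camera_model, hand_in gives the robot as it stands.
- The arm moves only by the shell command python3 -m crank 'ROWS' [FORCE]. ROWS is text: rows parted by semicolons, each of 7 numbers parted by spaces: the shift along the tool's x, y, z in units of 40 mm (1.0 is 40 mm), then the turn, a rotation vector about the tool's x, y, z in units of 8 degrees (1.0 is 8 degrees), then the finger opening in mm, from 0 to 85.4. In form: x y z ax ay az jaw; .... A call has exactly 10 rows; each row shifts and turns the pose as measured when the row begins, along the tool's axes as they then stand; what a row does not reach is not made up. A row lasts 1/10 s, in which the tool goes at most 50 mm and 8.59 degrees, less where a joint would pass 70% of its speed; a pose out of reach is approached as far as the arm can. A call is refused whole if a number of a shift passes 1 or a number of a turn 1, either way. A call with a gripper value outside its range is refused whole. The fingers move at their own pace and stop on an object; FORCE is the grip in N (left out, the last holds). Time passes only in rows, so rows that do not move let the fingers close, or fill a call up. It gives the time, the measured TCP pose, the force and the opening at its end, in the units of the state.
- get_obs(): the state, without advancing time (a new reading comes with each control period).
- camera(name): name is "scene" or "top"; returns (picture, depth): 400x640x3 uint8, red, green, blue; 400x640 float32, m along the optical axis (not along the pixel's ray), 0 where there is no reading.
- camera_model(name): a dict with "fx", "fy", "cx", "cy" (pixels), "distortion" ([k1, k2, p1, p2, k3] as OpenCV has them; the pictures are not rectified), "position" and "rotation" of the camera in the world. Camera axes: x right, y up, looking along -z (the intrinsics and any distortion apply to the point x, -y, -z); pixel columns grow to the right and rows downward; lengths in m; the calibration is good to about 2 mm. A picture is of the moment at which its call begins. camera_model takes no time and is no camera call.
- hand_in(): hands the job in, once; it reports no verdict.
The state is a dict: "clock": time; "joint_pos": joint angles; "joint_velocities": joint speeds; "tau": joint torques, N m; "position": TCP position; "ee_rot": TCP orientation; "ft_force": force on the tool from outside, world axes, zero at the start; "torque": the same for the moment, N m; "grip_width": opening from 0.0 (shut) to 1.0 (fully open).
Only numpy, scipy, OpenCV 4.12 (cv2) and the standard library are available. Lean on these libraries where they do the work, as an engineer would, in place of code of your own. Each camera call takes 0.05 s, during which the arm holds its last target.

### The job

The wooden peg that locks the corner of this joinery frame is stuck in its hole. Take the drift punch (square wooden handle, thick steel shank) from the tool rack, push the peg down with it, right out through the underside until the peg stands on the bench, then put the punch back upright in its place in the rack and let go of it.

Things in the scene. Friction and masses are not known exactly. Their poses are not given: they have to be found in the camera images.
- drift: Drift punch, loose, upright in either rack hole. Origin: centre of the shank's lower end, 30 above the bench when hung; z up along the punch. Sizes in mm: round steel shank, diameter 14, length 70; collar, diameter 44, at 70 to 78, rests on the rack's top; square dark wooden handle 26 x 26 (flats face its x and y) at 78 to 158. The awl beside it has a round pear-shaped handle.
- rack: Plywood tool rack, fixed; origin on the bench below its middle, z up. 100 mm (x) by 220 mm (y); a 15 mm board, top 100 mm above the bench, between end walls. Two through holes of diameter 30 mm at x = 0, y = +50 and y = -50 mm: one holds the drift punch, the other an awl.
- frame: Wooden frame corner, fixed; origin on the bench below the stile's middle, z up. In mm: stile 90 (x) by 220 (y), underside 54, top 104 above the bench, on end risers, 10 high battens over its ends (|y| over 88). A rail stub 90 wide leaves it to +x at y = 50, ending at x = 116. Through holes, diameter 30, at x = 0: y = 50, beside the rail, holds the stuck peg; y = -50 is empty.
- pin (a joint): Depth the stuck peg is driven down (m). Round dowel, diameter 28 mm, length 50 mm, in the frame's hole at y = +50 mm. At 0 its upper end is 100 mm above the bench (4 mm below the frame's top); starts at 0 to 0.012. At 0.050, its stop, it stands on the bench, clear below the frame, upper end 50 mm above the bench. A steady push of about 9 to 12 N moves it; it stays where left.
Not all that is in view belongs to the job. What is shaped like the drift but green is not meant. There is more than one size of the rack; the one meant has the size given above.

How it is judged:
By the outcome, as a careful person would: the job done as asked, in the order asked, and still so for the second after the job is handed in, with the robot touching nothing.
It also fails if it takes over 64 s, if anything falls off the work surface, if the arm or the gripper's body presses on something with over 40 N, if the wrist force passes 120 N, or if a joint passes its speed limit or range.

## Working session

There is one attempt and no reset: what is moved stays moved. The work goes in short steps, Python scripts to look and compute and a shell command to move; the robot and the scene stay as the last step left them, time stands still between calls to the robot, and variables do not carry over. Pictures are saved under pics/ and viewed, and the job is handed in when it is done.

```bash
ls; mkdir -p pics
python3 - <<'E'
from workcell import *
import cv2,numpy as np
print(get_obs())
for n in("scene","top"):
    p,d=camera(n);m=camera_model(n);print(n,m)
    cv2.imwrite(f"pics/{n}0.png",p[:,:,::-1]);np.savez(f"pics/{n}0.npz",p=p,d=d)
E
```

```text
pics
{'clock': 0.0, 'joint_pos': array([ 1.27139755,  0.33287225, -0.06467767,  1.46093396,  0.02161786,
        1.34991326, -0.08849859]), 'joint_velocities': array([ 0.00128778,  0.00087665,  0.00053686,  0.00031456, -0.00050512,
        0.00034598,  0.00140796]), 'tau': array([ 3.12815409e-04, -6.25457811e+01,  4.91273229e-02, -3.91609311e+01,
        1.61534396e-02,  1.00396411e-02,  2.06857652e-05]), 'position': array([ 0.17070639, -0.60095235,  0.30311909]), 'ee_rot': array([ 9.90437480e-01,  1.37960453e-01, -1.43813204e-04, -7.00882055e-04]), 'ft_force': array([-0.20319521,  0.14752819, -0.24558811]), 'torque': array([0.00751475, 0.02327093, 0.02935581]), 'grip_width': 1.0021071861878714}
scene {'fx': 466.2179901945756, 'fy': 466.2179901945756, 'cx': 318.65988075027514, 'cy': 191.3104615800112, 'distortion': array([-0.03202957,  0.        ,  0.        ,  0.        ,  0.        ]), 'position': array([0.86746807, 0.50875233, 0.85446018]), 'rotation': array([0.07266855, 0.30124977, 0.92913363, 0.20168924])}
top {'fx': 390.96462293275425, 'fy': 390.96462293275425, 'cx': 319.04063985861137, 'cy': 203.45468159739545, 'distortion': array([-0.01868363,  0.        ,  0.        ,  0.        ,  0.        ]), 'position': array([ 4.75234678e-01, -4.15436814e-05,  1.04382547e+00]), 'rotation': array([ 0.04325487, -0.04516971, -0.7009842 ,  0.71042936])}
```

View pics/scene0.png

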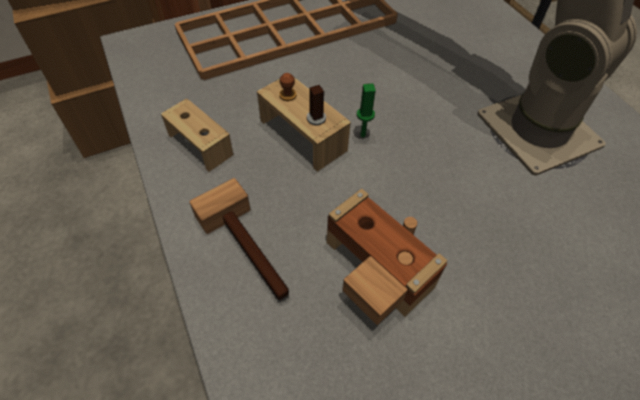

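View pics/top0.png

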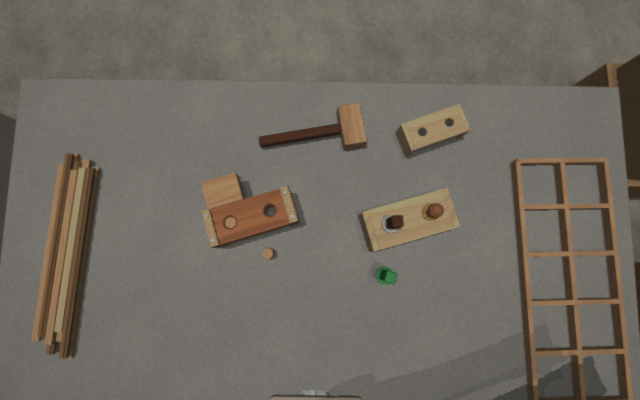

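The drift stands in the rack's left hole (top view about 394,222) and the awl in the right one (434,211). The frame is at about (250,217) with the stuck peg at (230,223) and the empty hole at (270,211). The decoys are the green punch, the small rack and a loose dowel at (268,254).

```bash
cat > h.py <<'E'
import numpy as np,cv2
from workcell import *
from scipy.spatial.transform import Rotation as R
def ray(n,uv):
    m=camera_model(n);K=np.array([[m['fx'],0,m['cx']],[0,m['fy'],m['cy']],[0,0,1]])
    q=cv2.undistortPoints(np.array(uv,float).reshape(-1,1,2),K,np.array(m['distortion'])).reshape(-1,2)
    d=np.c_[q[:,0],-q[:,1],-np.ones(len(q))]
    return m['position'],R.from_quat(m['rotation']).apply(d)
def plane(n,uv,z):
    o,d=ray(n,uv);return o+d*((z-o[2])/d[:,2])[:,None]
def pts(n,d):  # world xyz for each pixel from depth
    v,u=np.mgrid[:400,:640];o,r=ray(n,np.c_[u.ravel(),v.ravel()])
    return (o+r*d.ravel()[:,None]).reshape(400,640,3)
E
python3 - <<'E'
from h import *
for n,c in(("top",[(190,300,170,270),(355,465,180,290)]),("scene",[(310,450,180,330),(250,385,65,175)])):
    a=np.load(f"pics/{n}0.npz");p=a['p'];
    ims=[cv2.resize(p[c0[2]:c0[3],c0[0]:c0[1],::-1],(400,400),interpolation=cv2.INTER_CUBIC) for c0 in c]
    cv2.imwrite(f"pics/{n}_z.png",np.hstack(ims))
    X=pts(n,a['d'])
    print(n)
    for uv in ([(230,223),(262,215),(270,211),(410,213),(397,221),(434,211),(386,276),(268,254),(330,300)] if n=="top" else [(405,258),(385,240),(366,223),(316,118),(317,90),(287,78),(300,100),(450,320)]):
        print(uv,X[uv[1],uv[0]].round(3),p[uv[1],uv[0]])
E
```

```text
top
(230, 223) [0.544 0.213 0.097] [158 122  88]
(262, 215) [0.563 0.135 0.105] [141  91  61]
(270, 211) [0.584 0.129 0.   ] [81 80 75]
(410, 213) [ 0.573 -0.223  0.102] [160 137 102]
(397, 221) [ 0.546 -0.173  0.188] [72 46 32]
(434, 211) [ 0.573 -0.264  0.16 ] [115  75  53]
(386, 276) [ 0.425 -0.154  0.156] [ 56 110  64]
(268, 254) [0.47  0.125 0.05 ] [157 121  87]
(330, 300) [ 0.352 -0.034 -0.003] [115 112 106]
scene
(405, 258) [0.547 0.214 0.099] [159 113  72]
(385, 240) [0.564 0.168 0.104] [136  75  43]
(366, 223) [0.567 0.106 0.076] [42 23 12]
(316, 118) [ 0.554 -0.162  0.115] [25 15 10]
(317, 90) [ 0.548 -0.171  0.187] [54 28 16]
(287, 78) [ 0.581 -0.26   0.162] [110  59  32]
(300, 100) [ 0.556 -0.246  0.098] [167 133  90]
(450, 320) [0.495 0.326 0.001] [119 114 105]
```

View pics/top_z.png

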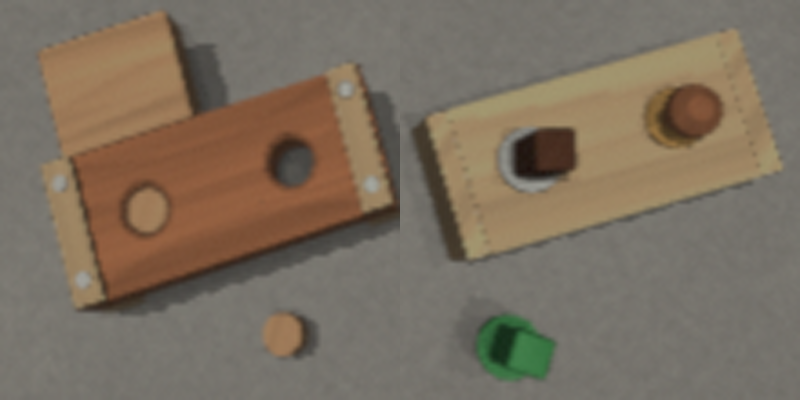

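View pics/scene_z.png

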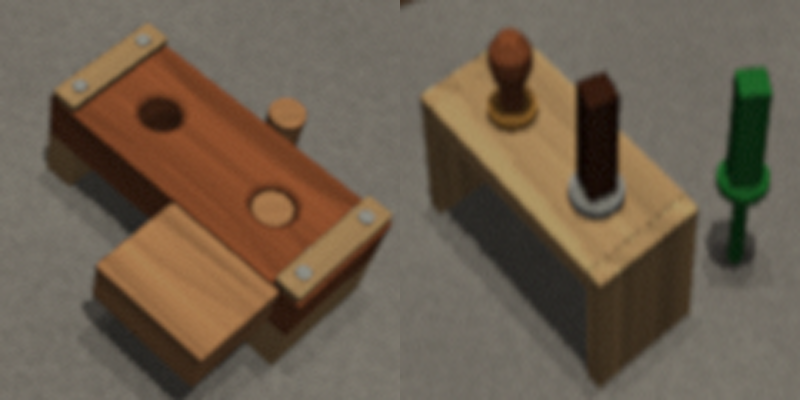

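Run:
```python
from h import *
def rect(P):
    (c,s,a)=cv2.minAreaRect(P[:,:2].astype(np.float32)*1000);return np.round(c,1),np.round(s,1),round(a,2)
for n in("top","scene"):
    a=np.load(f"pics/{n}0.npz");p=a['p'];X=pts(n,a['d']);x,y,z=X[...,0],X[...,1],X[...,2]
    print(n)
    def reg(z0,z1,x0,x1,y0,y1): return (z>z0)&(z<z1)&(x>x0)&(x<x1)&(y>y0)&(y<y1)
    m=reg(.092,.108,.45,.68,-.36,-.08);print("rack",rect(X[m]),np.median(z[m]))
    m=reg(.179,.197,.45,.68,-.25,-.1);print("handle top",rect(X[m]),X[m].mean(0),m.sum())
    m=reg(.108,.122,.46,.62,.03,.3);print("battens",rect(X[m]),np.median(z[m]))
    m=reg(.097,.122,.46,.6,.03,.3);print("frame all",rect(X[m]))
    # colour regions
    hsv=cv2.cvtColor(p,cv2.COLOR_RGB2HSV)
    u,v=(230,223) if n=="top" else (405,258)
    sub=np.zeros((400,640),bool);sub[v-14:v+15,u-14:u+15]=1
    w=(hsv[...,1]<(132 if n=='top' else 150))&(p[...,0]>120)&sub
    k,l,st,ce=cv2.connectedComponentsWithStats(w.astype(np.uint8))
    i=l[v,u];print("peg",ce[i],st[i],"z",np.median(z[l==i]),"xy@z",plane(n,[ce[i]],np.median(z[l==i])))
    u,v=(270,211) if n=="top" else (366,223)
    g=p.sum(2)
    sub=np.zeros((400,640),bool);sub[v-12:v+13,u-12:u+13]=1
    print("collar")
    m=reg(.1035,.113,.5,.6,-.2,-.13)&(hsv[...,1]<60);print(rect(X[m]),m.sum(),cv2.minEnclosingCircle(X[m][:,:2].astype(np.float32)*1000))
```

```text
top
rack (array([ 559.7, -225.2]), array([100.4, 219. ]), 16.75) 0.10007363269981312
handle top (array([ 547.6, -172.5]), array([24.6, 24.8]), 0.96) [ 0.54735946 -0.17247304  0.18736222] 142
battens (array([577.2, 169.9]), array([124.5, 216.4]), 17.75) 0.11371714605207817
frame all (array([570.8, 166.7]), array([115.7, 219.8]), 16.36)
peg [230.15789474 222.16842105] [225 217  11  11  95] z 0.09893928848969535 xy@z [[0.5455046  0.21281356 0.09893929]]
collar
(array([ 544.9, -169.6]), array([42. , 29.9]), 23.61) 93 ((546.7176513671875, -173.43544006347656), 21.18532371520996)
scene
rack (array([ 561. , -224.9]), array([105. , 224.1]), 16.42) 0.09980112983331191
handle top (array([ 549.2, -173.2]), array([27. , 26.1]), 89.52) [ 0.55028705 -0.17099583  0.18602511] 140
battens (array([573.2, 169.8]), array([115.5, 217. ]), 17.78) 0.11346829631667543
frame all (array([570. , 169.6]), array([116.1, 220.4]), 15.81)
peg [404.97916667 257.71527778] [398 252  15  13 144] z 0.09829712893148584 xy@z [[0.54633734 0.21318695 0.09829713]]
collar
(array([ 552.2, -167.5]), array([31.5, 41.4]), 58.53) 105 ((549.463623046875, -171.96844482421875), 21.884490966796875)
```

```bash
cat > e.py <<'E'
from h import *
import sys
# usage: e.py x y z yaw_of_tool_x(deg): remaining shift/turn in units, tool axes
o=get_obs();r=R.from_quat(o['ee_rot'])
x,y,z,yaw=map(float,sys.argv[1:5])
T=R.from_euler('z',yaw,degrees=True)*R.from_euler('x',180,degrees=True)
d=r.inv().apply(np.array([x,y,z])-o['position'])/.04
t=np.degrees((r.inv()*T).as_rotvec())/8
print("shift",d.round(3),"turn",t.round(3),"clk",round(o['clock'],2),"pos",o['position'].round(4),"F",o['ft_force'].round(1),"g",round(o['grip_width']*85.4,1),"q",o['joint_pos'].round(2))
E
python3 -m crank '0 0 0 0 0 -1 85;0 0 0 0 0 -1 85;0 0 0 0 0 -1 85;0 0 0 0 0 -1 85;0 0 0 0 0 -1 85;0 0 0 0 0 -1 85;0 0 0 0 0 -1 85;0 0 0 0 0 -1 85;0 0 0 0 0 -1 85;0 0 0 0 0 -0.5 85' 60
python3 e.py .548 -.172 .303 90.5
```

```text
clock: 1.1
position: [0.1702, -0.5992, 0.298]
ee_rot: [0.676, 0.737, 0.003, -0.005]
ft_force: [1.1, -0.2, 0.3]
grip_width: 0.994
shift [ 9.828 10.33  -0.049] turn [-0.022 -0.074  0.555] clk 1.1 pos [ 0.1702 -0.5992  0.298 ] F [ 1.1 -0.2  0.3] g 84.9 q [ 1.42  0.35 -0.25  1.46  0.09  1.36  1.25]
```

```bash
python3 -m crank '0.6 0.6 -0.1 0 0 0 85;0.8 0.8 -0.1 0 0 0 85;0.8 0.8 -0.1 0 0 0 85;0.8 0.8 -0.1 0 0 0 85;0.8 0.8 -0.1 0 0 0.1 85;0.8 0.8 -0.1 0 0 0.1 85;0.8 0.8 0 0 0 0.1 85;0.8 0.8 0 0 0 0.1 85;0.8 0.8 0 0 0 0.1 85;0.5 0.5 0 0 0 0 85' 60
python3 e.py .548 -.172 .303 90.5
```

```text
clock: 2.1
position: [0.4538, -0.2707, 0.3209]
ee_rot: [0.705, 0.709, 0.002, -0.008]
ft_force: [0.6, -0.4, -0.9]
grip_width: 0.995
shift [2.448 2.374 0.462] turn [-0.06  -0.1   -0.021] clk 2.1 pos [ 0.4538 -0.2707  0.3209] F [ 0.6 -0.4 -0.9] g 84.9 q [ 0.96  0.16 -0.55  1.66  0.08  1.36  0.4 ]
```

```bash
python3 -m crank '0.6 0.6 0 0 -0.05 0 85;0.7 0.7 0 0 -0.05 0 85;0.6 0.6 0 -0.03 0 0 85;0.3 0.3 0 -0.03 0 0 85;0.2 0.15 0 0 0 0 85;0.05 0.05 0 0 0 0 85;0 0 0 0 0 0 85;0 0 0 0 0 0 85;0 0 0 0 0 0 85;0 0 0 0 0 0 85' 60
python3 e.py .548 -.172 .203 90.5
```

```text
clock: 3.1
position: [0.552, -0.1665, 0.3186]
ee_rot: [0.704, 0.71, -0.001, -0.002]
ft_force: [-0.3, 0.5, 0.1]
grip_width: 0.994
shift [-0.14  -0.09   2.889] turn [-0.026 -0.006 -0.008] clk 3.1 pos [ 0.552  -0.1665  0.3186] F [-0.3  0.5  0.1] g 84.9 q [ 0.74  0.28 -0.64  1.54  0.17  1.38  0.1 ]
```

Run:
```python
from h import *
for n in("scene","top"):
    p,d=camera(n);cv2.imwrite(f"pics/{n}1.png",cv2.resize(p[50:300,200:520] if n=="scene" else p[120:320,250:570],None,fx=2.4,fy=2.4)[:,:,::-1])
```

```text
(no output)
```

View pics/scene1.png

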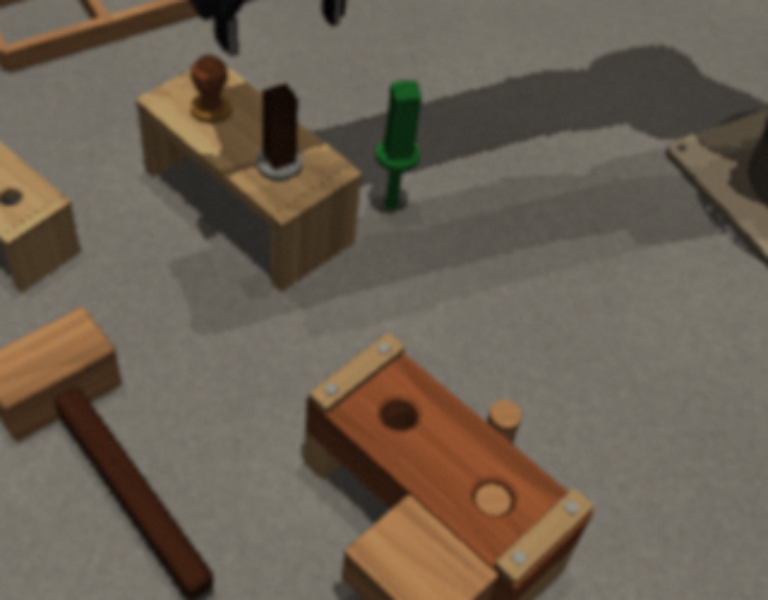

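The open fingers hang either side of the dark handle, spread along world x, so I'll go down.

```bash
python3 -m crank '-0.07 -0.05 0.5 0 0 0 85;-0.07 -0.05 0.5 0 0 0 85;0 0 0.5 0 0 0 85;0 0 0.5 0 0 0 85;0 0 0.4 0 0 0 85;0 0 0.2 0 0 0 85;0 0 0.1 0 0 0 85;0 0 0 0 0 0 85;0 0 0 0 0 0 85;0 0 0 0 0 0 85' 60
python3 e.py .548 -.172 .203 90.5
```

```text
clock: 4.2
position: [0.5482, -0.1743, 0.21]
ee_rot: [0.705, 0.709, -0.0, 0.001]
ft_force: [0.7, 0.5, 0.8]
grip_width: 0.996
shift [ 0.058 -0.006  0.174] turn [ 0.009  0.011 -0.029] clk 4.2 pos [ 0.5482 -0.1743  0.21  ] F [0.7 0.5 0.8] g 85.1 q [ 0.74  0.36 -0.62  1.69  0.22  1.16  0.07]
```

```bash
python3 -m crank '0.05 0 0.1 0 0 0 85;0 0 0.08 0 0 0 85;0 0 0 0 0 0 50;0 0 0 0 0 0 35;0 0 0 0 0 0 10;0 0 0 0 0 0 10;0 0 0 0 0 0 10;0 0 0 0 0 0 10;0 0 0 0 0 0 10;0 0 0 0 0 0 10' 80
python3 e.py .548 -.172 .203 90.5
```

```text
clock: 5.2
position: [0.5489, -0.172, 0.2036]
ee_rot: [0.705, 0.709, 0.0, 0.002]
ft_force: [-0.9, 0.4, -0.6]
grip_width: 0.293
shift [ 0.001 -0.022  0.014] turn [ 0.024  0.017 -0.027] clk 5.2 pos [ 0.5489 -0.172   0.2036] F [-0.9  0.4 -0.6] g 25.0 q [ 0.73  0.36 -0.61  1.7   0.23  1.15  0.06]
```

Gripped at 25 mm on the 26 mm handle. Next I lift.

```bash
python3 -m crank '0 0 -0.2 0 0 0 10;0 0 -0.4 0 0 0 10;0 0 -0.4 0 0 0 10;0 0 -0.5 0 0 0 10;0 0 -0.5 0 0 0 10;0 0 -0.5 0 0 0 10;0 0 -0.4 0 0 0 10;0 0 -0.2 0 0 0 10;0 0 0 0 0 0 10;0 0 0 0 0 0 10' 80
python3 e.py .548 .213 .33 90.5
python3 - <<'E'
from h import *
for n in("scene","top"):
    p,d=camera(n);np.savez(f"pics/{n}2.npz",p=p,d=d);cv2.imwrite(f"pics/{n}2.png",cv2.resize(p[0:220,200:480] if n=="scene" else p[120:320,250:570],None,fx=2.4,fy=2.4)[:,:,::-1])
E
```

```text
clock: 6.2
position: [0.5471, -0.1715, 0.334]
ee_rot: [0.705, 0.709, -0.0, 0.001]
ft_force: [0.1, 0.3, -2.5]
grip_width: 0.293
shift [9.612 0.075 0.087] turn [ 0.002  0.01  -0.024] clk 6.2 pos [ 0.5471 -0.1715  0.334 ] F [ 0.1  0.3 -2.5] g 25.0 q [ 0.75  0.26 -0.63  1.53  0.16  1.4   0.11]
```

View pics/scene2.png

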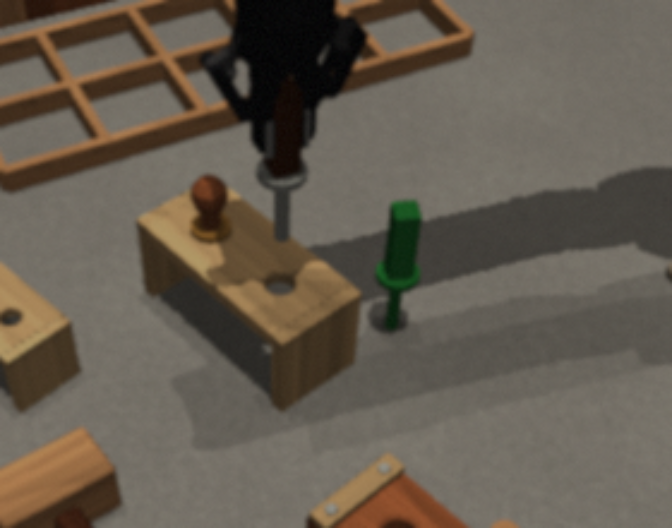

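Run:
```python
from h import *
p=np.load("pics/scene2.npz")['p'];d=np.load("pics/scene2.npz")['d'];X=pts("scene",d)
# shank rows: silver pixels
for v in range(78,101,2):
    row=p[v,308:330].astype(int);print(v,row.sum(1)//3, )
for v in(84,88,92,96): 
    Z=X[v,308:330]; k=Z[:,2]>.13; print(v,Z[k].mean(0).round(4),k.sum(),np.flatnonzero(k)[[0,-1]]+308)
# hole by darkness in the rack board around 316,118
g=p.sum(2)//3
X0=X
for v in range(112,126): print(v,g[v,306:330])
print(plane("scene",[(316.7,118.3)],.1))
```

```text
78 [113 103  88  75  67  59  53  54  54  57  55  52  49  53  58  66  80  95
 107 110 111 111]
80 [111 112 114 114 110  96  71  49  45  46  48  49  65  89 102 108 110 111
 109 110 108 110]
82 [110 108 111 112 114 104  72  51  46  46  44  47  68  95 109 111 110 110
 110 110 109 112]
84 [111 112 111 114 112 103  72  48  48  46  46  49  69  96 109 110 110 109
 108 110 110 109]
86 [114 113 113 113 112 102  74  50  47  46  46  45  66  96 108 110 109 109
 108 109 110 109]
88 [ 98 103 112 114 113 102  72  49  47  48  45  49  72  97 108 111 110 112
 112 112 113 111]
90 [ 78  84  94 102 110 102  74  48  45  47  42  52  75 100 110 110 109 110
 109 108 110 108]
92 [ 76  75  76  81  87  86  65  49  45  46  46  50  74  98 108 108 110 110
 109 109 110 110]
94 [ 74  74  75  75  78  72  58  49  47  46  46  51  76  97 110 111 111 111
 110 109 110 110]
96 [ 71  72  72  74  74  70  57  48  48  47  46  52  76 100 111 112 109 111
 112 112 110 110]
98 [ 72  70  70  72  73  69  58  48  49  45  46  51  69  94 106 111 113 111
 112 110 110 109]
100 [ 71  71  71  70  72  71  67  63  57  56  58  63  70  78  86  
[... 974 characters left out ...]
  58  50  57  80
  96 100 100  96  94  92]
120 [113 116 116 107  89  72  64  62  62  61  63  63  64  63  64  65  71  88
  99 102 101  99  95  93]
121 [113 115 115 112 104  90  80  68  65  64  65  66  66  68  72  78  86  95
 100 102 102 101 101  95]
122 [112 112 115 115 113 109  97  87  78  76  74  75  77  82  89  96 101 100
 100 100 103 101 101 100]
123 [109 110 113 113 113 115 111 104  96  93  93  93  98 101 104 106 105 103
 101 100 100 101 101 100]
124 [110 109 113 113 114 115 115 114 106 101 103 103 106 106 110 108 108 106
 103 101 101 100 100 101]
125 [109 108 109 112 112 113 117 113 107 103 103 102 104 106 106 108 108 109
 106 103 100 101 101 101]
[[ 0.54634243 -0.17414315  0.1       ]]
```

View pics/top2.png

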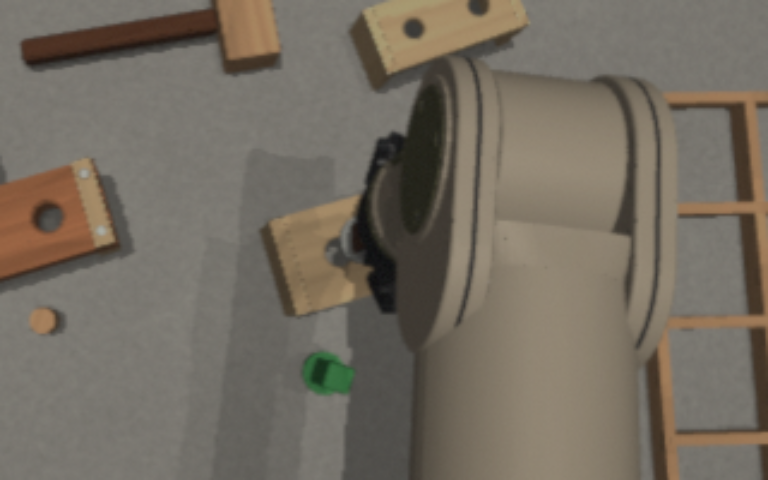

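Lifted cleanly: the shank is vertical at about (0.5465, -0.174), close to the TCP axis, and the empty rack hole centres at about (0.546, -0.175). Next I carry the punch over the peg.

```bash
python3 -m crank '0.4 0 0 0 0 0 10;0.8 0 0 0 0 0 10;1 0 0 0 0 0 10;1 0 0 0 0 0 10;1 0 0 0 0 0 10;1 0 0 0 0 0 10;1 0 0 0 0 0 10;1 0 0 0 0 0 10;0.8 0 0 0 0 0 10;0.4 0 0 0 0 0 10' 80
python3 e.py .5465 .215 .33 90.5
```

```text
clock: 7.3
position: [0.5396, 0.1823, 0.3269]
ee_rot: [0.706, 0.708, -0.003, -0.004]
ft_force: [-0.6, 0.0, -1.9]
grip_width: 0.292
shift [ 0.817  0.175 -0.079] turn [-0.073 -0.008 -0.035] clk 7.3 pos [0.5396 0.1823 0.3269] F [-0.6  0.  -1.9] g 24.9 q [ 0.28  0.31 -0.83  1.54  0.22  1.41 -0.56]
```

```bash
python3 -m crank '0.3 0.1 -0.05 -0.07 0 0 10;0.3 0.05 -0.02 0 0 -0.03 10;0.1 0 0 0 0 0 10;0.05 0 0 0 0 0 10;0 0 0 0 0 0 10;0 0 0 0 0 0 10;0 0 0 0 0 0 10;0 0 0 0 0 0 10;0 0 0 0 0 0 10;0 0 0 0 0 0 10' 80
python3 e.py .5465 .215 .33 90.5
python3 - <<'E'
from h import *
for n in("scene","top"):
    p,d=camera(n);np.savez(f"pics/{n}3.npz",p=p,d=d);cv2.imwrite(f"pics/{n}3.png",cv2.resize(p[120:340,270:550] if n=="scene" else p[120:320,120:440],None,fx=2.4,fy=2.4)[:,:,::-1])
E
```

```text
clock: 8.3
position: [0.545, 0.2139, 0.3285]
ee_rot: [0.704, 0.71, -0.001, -0.001]
ft_force: [-0.7, 0.8, -1.1]
grip_width: 0.291
shift [ 0.026  0.038 -0.039] turn [-0.014  0.001 -0.007] clk 8.3 pos [0.545  0.2139 0.3285] F [-0.7  0.8 -1.1] g 24.9 q [ 0.21  0.34 -0.84  1.5   0.25  1.42 -0.63]
```

View pics/scene3.png

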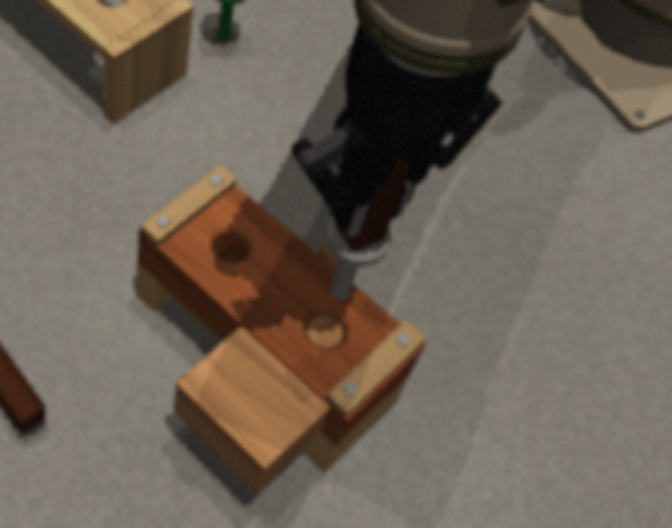

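View pics/top3.png

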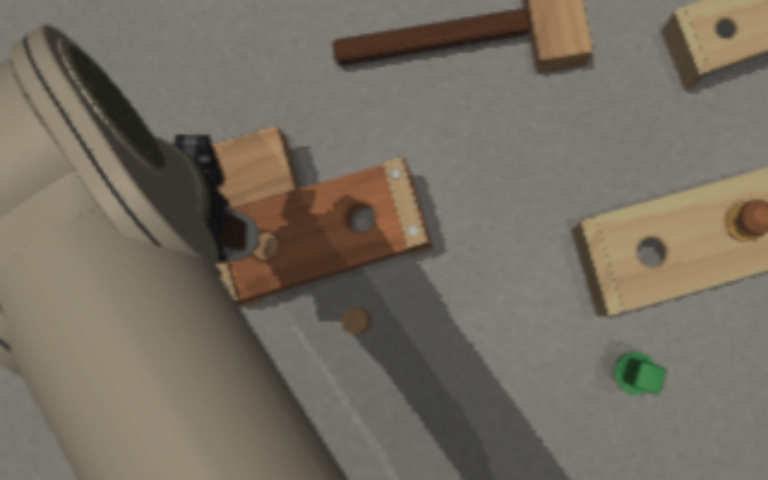

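The punch hangs above the frame with its shank tip near the peg hole, and the rack hole is in clear view in the top picture (652,252 in the crop). I'll check the shank axis against the peg numerically.

Run:
```python
from h import *
a=np.load("pics/scene3.npz");p=a['p'];X=pts("scene",a['d'])
cam=camera_model("scene")['position']
sub=np.zeros((400,640),bool);sub[215:255,395:430]=1
m=sub&(X[...,2]>.158)&(X[...,2]<.215)
for z0 in(.158,.165,.172,.18,.19):
    k=m&(X[...,2]>=z0)&(X[...,2]<z0+.008)
    if k.sum():
        q=X[k].mean(0);w=cam[:2]-q[:2];w/=np.linalg.norm(w);v,u=np.nonzero(k);print(z0,k.sum(),"axis",(q[:2]-5.5e-3*w).round(4),u.min(),u.max())
# rack hole from top, by grey dark mask
a=np.load("pics/top3.npz");g=a['p'];h=cv2.cvtColor(g,cv2.COLOR_RGB2HSV)
s=np.zeros((400,640),bool);s[212:238,378:406]=1
w=s&(h[...,1]<75)
k,l,st,ce=cv2.connectedComponentsWithStats(w.astype(np.uint8));i=1+st[1:,4].argmax()
print(st[i],ce[i],plane("top",[ce[i]],.1),plane("top",[ce[i]],.092))
```

```text
0.158 23 axis [0.5446 0.2119] 408 415
0.165 22 axis [0.5436 0.2126] 408 416
0.172 19 axis [0.544  0.2119] 409 417
0.18 21 axis [0.5444 0.2115] 410 418
0.19 22 axis [0.5449 0.2114] 411 418
[385 219  12  12 111] [390.54954955 224.72072072] [[ 0.54446747 -0.17552298  0.1       ]] [[ 0.5450543  -0.17701038  0.092     ]]
```

```bash
python3 -m crank '0.03 0.05 0.1 0 0 0 10;0.02 0.03 0.2 0 0 0 10;0 0 0.2 0 0 0 10;0 0 0.2 0 0 0 10;0 0 0.2 0 0 0 10;0 0 0.15 0 0 0 10;0 0 0.1 0 0 0 10;0 0 0 0 0 0 10;0 0 0 0 0 0 10;0 0 0 0 0 0 10' 110
python3 e.py .548 .216 .2236 90.5
```

```text
clock: 9.4
position: [0.5479, 0.2162, 0.2773]
ee_rot: [0.704, 0.71, -0.001, -0.001]
ft_force: [0.7, -0.5, -1.5]
grip_width: 0.292
shift [-0.005  0.007  1.342] turn [-0.025  0.003 -0.003] clk 9.4 pos [0.5479 0.2162 0.2773] F [ 0.7 -0.5 -1.5] g 24.9 q [ 0.2   0.38 -0.82  1.56  0.29  1.33 -0.65]
```

```bash
python3 -m crank '0 0 0.1 0 0 0 10;0 0 0.1 0 0 0 10;0 0 0.1 0 0 0 10;0 0 0.1 0 0 0 10;0 0 0.1 0 0 0 10;0 0 0.1 0 0 0 10;0 0 0.1 0 0 0 10;0 0 0.1 0 0 0 10;0 0 0.1 0 0 0 10;0 0 0.1 0 0 0 10' 110
python3 e.py .548 .216 .2236 90.5
```

```text
clock: 10.4
position: [0.5478, 0.2172, 0.2443]
ee_rot: [0.704, 0.71, -0.0, 0.002]
ft_force: [-2.8, -1.0, 7.7]
grip_width: 0.289
shift [-0.03   0.003  0.517] turn [ 0.016  0.018 -0.006] clk 10.4 pos [0.5478 0.2172 0.2443] F [-2.8 -1.   7.7] g 24.7 q [ 0.19  0.41 -0.81  1.6   0.31  1.26 -0.67]
```

```bash
python3 -m crank '-0.02 0 0.1 0 0 0 10;0 0 0.1 0 0 0 10;0 0 0.1 0 0 0 10;0 0 0.08 0 0 0 10;0 0 0.08 0 0 0 10;0 0 0.05 0 0 0 10;0 0 0.05 0 0 0 10;0 0 0.05 0 0 0 10;0 0 0.05 0 0 0 10;0 0 0.05 0 0 0 10' 110
python3 e.py .548 .216 .2236 90.5
```

```text
clock: 11.4
position: [0.5474, 0.2178, 0.2234]
ee_rot: [0.704, 0.71, 0.001, 0.004]
ft_force: [-6.4, -2.5, 19.9]
grip_width: 0.29
shift [-0.046  0.015 -0.005] turn [ 0.047  0.035 -0.005] clk 11.4 pos [0.5474 0.2178 0.2234] F [-6.4 -2.5 19.9] g 24.8 q [ 0.18  0.42 -0.81  1.63  0.33  1.22 -0.68]
```

Force rose to 20 N right at the expected stop height. I'll confirm it is stiff with a small extra push.

```bash
python3 -m crank '0 0 0.05 -0 0 0 10;0 0 0.06 0 0 0 10;0 0 0.06 0 0 0 10;0 0 0.06 0 0 0 10;0 0 0.06 0 0 0 10;0 0 0.06 0 0 0 10;0 0 0.06 0 0 0 10;0 0 0.06 0 0 0 10;0 0 0.06 0 0 0 10;0 0 0.06 0 0 0 10' 110
python3 e.py .548 .216 .2236 90.5
python3 - <<'E'
from h import *
for n in("scene",):
    p,d=camera(n);np.savez(f"pics/{n}4.npz",p=p,d=d);cv2.imwrite(f"pics/{n}4.png",cv2.resize(p[120:340,270:550] if n=="scene" else p[120:320,120:440],None,fx=2.4,fy=2.4)[:,:,::-1])
E
```

```text
clock: 12.4
position: [0.5462, 0.2199, 0.2233]
ee_rot: [0.704, 0.71, 0.0, 0.01]
ft_force: [-9.0, -4.2, 23.4]
grip_width: 0.289
shift [-0.098  0.044 -0.006] turn [ 0.106  0.106 -0.01 ] clk 12.4 pos [0.5462 0.2199 0.2233] F [-9.  -4.2 23.4] g 24.7 q [ 0.17  0.42 -0.81  1.64  0.34  1.22 -0.7 ]
```

View pics/scene4.png

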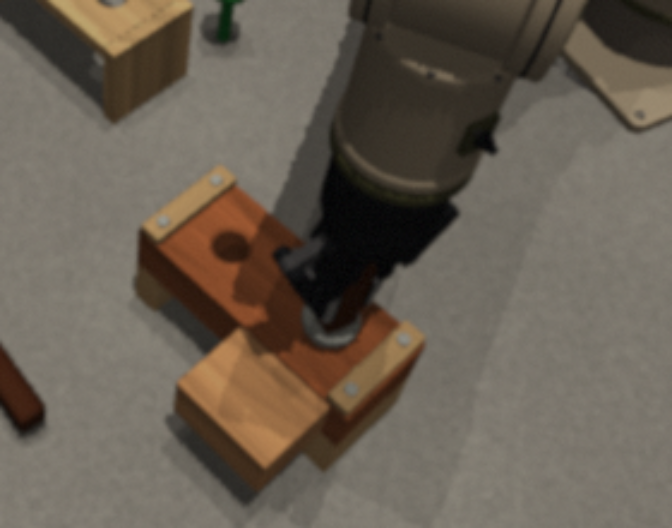

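The punch is in the hole with its collar just above the frame, and it no longer moves with extra push, so the peg is at its stop. I'll back out and straighten.

```bash
python3 -m crank '0 0 -0.1 0.05 0.05 0 10;-0.03 0 -0.2 0.05 0.05 0 10;-0.03 0 -0.3 0 0 0 10;0 0 -0.4 0 0 0 10;0 0 -0.4 0 0 0 10;0 0 -0.4 0 0 0 10;0 0 -0.4 0 0 0 10;0 0 -0.3 0 0 0 10;0 0 -0.1 0 0 0 10;0 0 0 0 0 0 10' 80
python3 e.py .548 .216 .33 90.5
```

```text
clock: 13.45
position: [0.5462, 0.2177, 0.338]
ee_rot: [0.705, 0.71, 0.002, 0.001]
ft_force: [0.2, -0.5, -1.2]
grip_width: 0.291
shift [-0.042  0.043  0.2  ] turn [ 0.029 -0.008 -0.01 ] clk 13.45 pos [0.5462 0.2177 0.338 ] F [ 0.2 -0.5 -1.2] g 24.8 q [ 0.21  0.34 -0.84  1.48  0.25  1.43 -0.63]
```

Next I carry it back towards the rack.

```bash
python3 -m crank '-0.4 0 0 0 0 0 10;-0.8 0 0 0 0 0 10;-1 0 0 0 0 0 10;-1 0 0 0 0 0 10;-1 0 0 0 0 0 10;-1 0 0 0 0 0 10;-1 0 0 0 0 0 10;-1 0 0 0 0 0 10;-0.8 0 0 0 0 0 10;-0.4 0 0 0 0 0 10' 80
python3 e.py .548 -.173 .334 90.5
python3 - <<'E'
from h import *
for n in("scene","top"):
    p,d=camera(n);np.savez(f"pics/{n}5.npz",p=p,d=d)
    X=pts(n,d)
    c=p[190:330,310:460] if n=="scene" else p[160:280,180:320]
    cv2.imwrite(f"pics/{n}5.png",cv2.resize(c,None,fx=4,fy=4)[:,:,::-1])
    u,v=(405,258) if n=="scene" else (230,222)
    print(n,X[v-3:v+4,u-3:u+4,2].round(3).min(0),X[v-3:v+4,u-3:u+4,2].round(3).max(0))
E
```

```text
clock: 14.45
position: [0.5462, -0.1278, 0.33]
ee_rot: [0.702, 0.712, -0.001, -0.003]
ft_force: [-0.9, 0.8, -2.2]
grip_width: 0.291
shift [-1.129  0.027 -0.104] turn [-0.04  -0.027  0.044] clk 14.45 pos [ 0.5462 -0.1278  0.33  ] F [-0.9  0.8 -2.2] g 24.9 q [ 0.72  0.25 -0.67  1.56  0.15  1.39  0.05]
scene [0.056 0.059 0.06  0.061 0.061 0.067 0.069] [0.082 0.083 0.083 0.084 0.085 0.085 0.087]
top [ 0.07   0.056 -0.002 -0.001 -0.    -0.003  0.047] [0.084 0.076 0.068 0.058 0.051 0.053 0.052]
```

View pics/scene5.png

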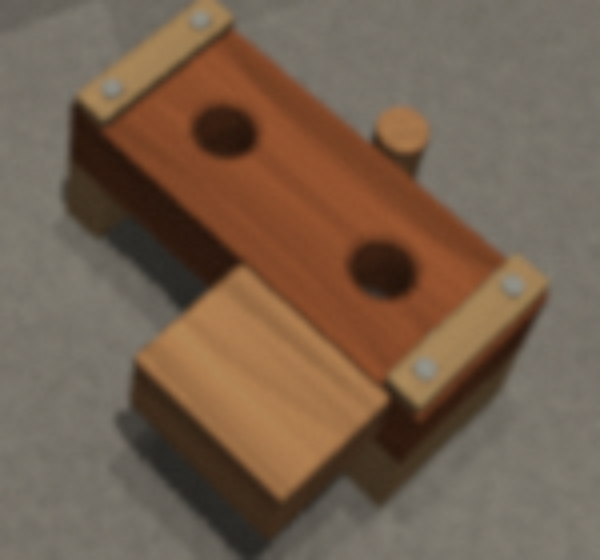

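View pics/top5.png

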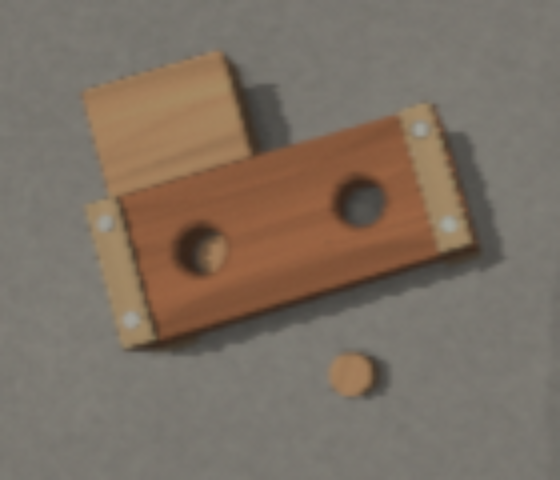

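The peg hole is empty in both views, and the peg's top lies at a depth of about 0.050 m inside it, so it stands on the bench. I continue to the rack hole.

```bash
python3 -m crank '-0.5 0 0 -0.04 0 0 10;-0.4 0 0 0 -0.03 0.04 10;-0.15 0.02 0 0 0 0 10;-0.05 0 0 0 0 0 10;0 0 0 0 0 0 10;0 0 0 0 0 0 10;0 0 0 0 0 0 10;0 0 0 0 0 0 10;0 0 0 0 0 0 10;0 0 0 0 0 0 10' 80
python3 e.py .547 -.1735 .334 90.5
python3 - <<'E'
from h import *
p,d=camera("scene");X=pts("scene",d);np.savez("pics/scene6.npz",p=p,d=d)
cv2.imwrite("pics/scene6.png",cv2.resize(p[20:180,240:400],None,fx=3.5,fy=3.5)[:,:,::-1])
cam=camera_model("scene")['position']
sub=np.zeros((400,640),bool);sub[70:110,300:335]=1
for z0 in(.16,.17,.18,.19,.2):
    k=sub&(X[...,2]>=z0)&(X[...,2]<z0+.01)
    if k.sum(): q=X[k].mean(0);w=cam[:2]-q[:2];w/=np.linalg.norm(w);print(z0,k.sum(),(q[:2]-5.5e-3*w).round(4))
E
```

```text
clock: 15.55
position: [0.5492, -0.1632, 0.3291]
ee_rot: [0.7, 0.714, 0.001, -0.002]
ft_force: [0.2, 0.2, -1.7]
grip_width: 0.29
shift [-0.255 -0.061 -0.123] turn [-0.006 -0.029  0.079] clk 15.55 pos [ 0.5492 -0.1632  0.3291] F [ 0.2  0.2 -1.7] g 24.8 q [ 0.75  0.27 -0.65  1.54  0.16  1.39  0.11]
0.16 19 [ 0.5494 -0.164 ]
0.17 22 [ 0.5494 -0.165 ]
0.18 24 [ 0.5488 -0.1655]
0.19 25 [ 0.5484 -0.1645]
0.2 24 [ 0.5491 -0.1655]
```

View pics/scene6.png

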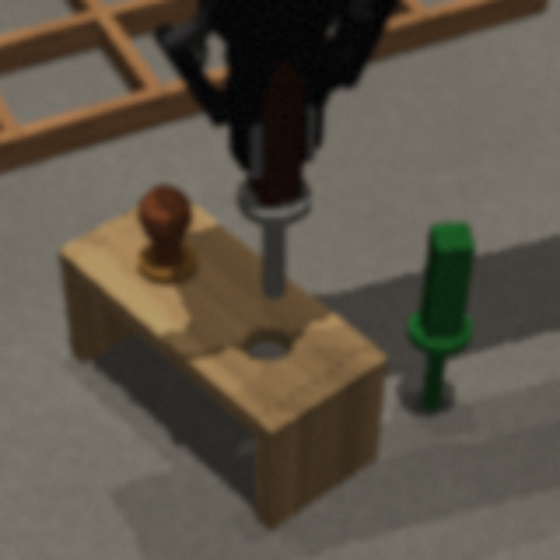

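```bash
python3 -m crank '-0.15 -0.05 0.1 0 0 0.05 10;-0.12 -0.03 0.2 0 0 0.03 10;-0.05 0 0.2 0 0 0 10;0 0 0.2 0 0 0 10;0 0 0.15 0 0 0 10;0 0 0.1 0 0 0 10;0 0 0 0 0 0 10;0 0 0 0 0 0 10;0 0 0 0 0 0 10;0 0 0 0 0 0 10' 80
python3 e.py .546 -.174 .2035 90.5
```

```text
clock: 16.6
position: [0.5456, -0.1773, 0.2869]
ee_rot: [0.705, 0.71, 0.001, -0.002]
ft_force: [0.1, 0.1, -1.3]
grip_width: 0.291
shift [0.074 0.015 2.086] turn [-0.014 -0.032 -0.012] clk 16.6 pos [ 0.5456 -0.1773  0.2869] F [ 0.1  0.1 -1.3] g 24.8 q [ 0.77  0.29 -0.64  1.6   0.18  1.31  0.11]
```

```bash
python3 -m crank '0.06 0.01 0 0 -0.03 0 10;0 0 0.2 0 0 0 10;0 0 0.25 0 0 0 10;0 0 0.25 0 0 0 10;0 0 0.25 0 0 0 10;0 0 0.25 0 0 0 10;0 0 0.25 0 0 0 10;0 0 0.2 0 0 0 10;0 0 0.1 0 0 0 10;0 0 0.05 0 0 0 10' 80
python3 e.py .546 -.174 .2035 90.5
```

```text
clock: 17.6
position: [0.5455, -0.1745, 0.2077]
ee_rot: [0.705, 0.71, -0.001, -0.001]
ft_force: [-0.0, 0.2, -1.4]
grip_width: 0.291
shift [0.012 0.014 0.105] turn [-0.021 -0.004 -0.01 ] clk 17.6 pos [ 0.5455 -0.1745  0.2077] F [-0.   0.2 -1.4] g 24.9 q [ 0.75  0.36 -0.63  1.69  0.23  1.16  0.07]
```

```bash
python3 -m crank '0 0 0.05 0 0 0 10;0 0 0.05 0 0 0 10;0 0 0.03 0 0 0 10;0 0 0.03 0 0 0 10;0 0 0.03 0 0 0 10;0 0 0 0 0 0 10;0 0 0 0 0 0 10;0 0 0 0 0 0 10;0 0 0 0 0 0 10;0 0 0 0 0 0 10' 60
python3 e.py .546 -.174 .2035 90.5
```

```text
clock: 18.6
position: [0.5463, -0.1745, 0.2045]
ee_rot: [0.705, 0.71, -0.001, 0.001]
ft_force: [-0.4, 0.3, -2.0]
grip_width: 0.292
shift [ 0.012 -0.007  0.025] turn [-0.002  0.017 -0.012] clk 18.6 pos [ 0.5463 -0.1745  0.2045] F [-0.4  0.3 -2. ] g 24.9 q [ 0.75  0.36 -0.62  1.7   0.23  1.16  0.07]
```

```bash
python3 -m crank '0 0 0.03 0 0 0 10;0 0 0.03 0 0 0 10;0 0 0.03 0 0 0 10;0 0 0 0 0 0 10;0 0 0 0 0 0 28;0 0 0 0 0 0 32;0 0 0 0 0 0 40;0 0 0 0 0 0 60;0 0 0 0 0 0 85;0 0 0 0 0 0 85' 20
python3 e.py .546 -.174 .2035 90.5
```

```text
clock: 19.6
position: [0.5468, -0.1745, 0.2038]
ee_rot: [0.705, 0.71, -0.001, 0.002]
ft_force: [0.8, 0.1, 0.0]
grip_width: 0.954
shift [ 0.013 -0.021  0.008] turn [ 0.006  0.028 -0.014] clk 19.6 pos [ 0.5468 -0.1745  0.2038] F [0.8 0.1 0. ] g 81.4 q [ 0.74  0.36 -0.62  1.7   0.23  1.15  0.06]
```

```bash
python3 -m crank '0 0 0 0 0 0 85;0 0 -0.2 0 0 0 85;0 0 -0.4 0 0 0 85;0 0 -0.5 0 0 0 85;0 0 -0.5 0 0 0 85;0 0 -0.6 0 0 0 85;0 0 -0.6 0 0 0 85;0 0 -0.5 0 0 0 85;0 0 -0.2 0 0 0 85;0 0 0 0 0 0 85' 60
python3 -m crank '-0.3 -0.3 0 0 0 0 85;-0.5 -0.5 0 0 0 0 85;-0.8 -0.6 0 0 0 0 85;-0.8 -0.6 0 0 0 0 85;-0.8 -0.6 0 0 0 0 85;-0.8 -0.6 0 0 0 0 85;-0.6 -0.4 0 0 0 0 85;-0.3 -0.2 0 0 0 0 85;0 0 0 0 0 0 85;0 0 0 0 0 0 85' 60
python3 - <<'E'
from h import *
for n in("scene","top"):
    p,d=camera(n);cv2.imwrite(f"pics/{n}7.png",p[:,:,::-1]);X=pts(n,d);x,y,z=X[...,0],X[...,1],X[...,2]
    m=(z>.179)&(z<.197)&(x>.5)&(x<.6)&(y>-.22)&(y<-.1)
    print(n,m.sum(),X[m].mean(0) if m.any() else None)
    if n=="scene":cv2.imwrite("pics/scene7z.png",cv2.resize(p[50:330,230:470],None,fx=2.1,fy=2.1)[:,:,::-1])
E
```

```text
clock: 20.6
position: [0.5464, -0.1733, 0.3531]
ee_rot: [0.704, 0.71, -0.001, 0.002]
ft_force: [0.1, 0.5, -0.9]
grip_width: 0.999
clock: 21.6
position: [0.3894, -0.374, 0.3433]
ee_rot: [0.703, 0.711, -0.0, -0.004]
ft_force: [-0.2, 0.5, 0.8]
grip_width: 0.995
scene 134 [ 0.54888923 -0.17352539  0.18650223]
top 143 [ 0.5454433  -0.17474758  0.1873283 ]
```

View pics/scene7z.png

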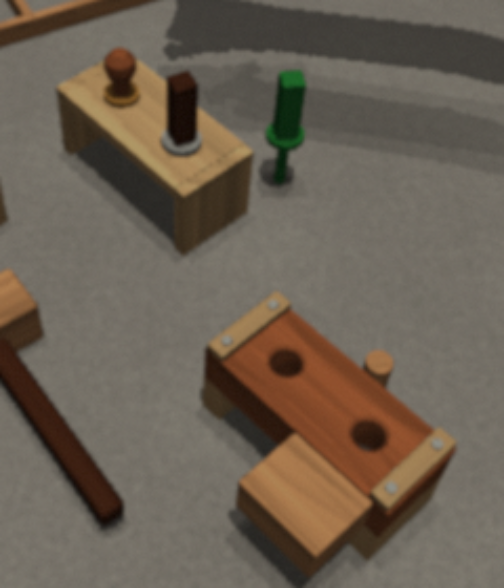

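View pics/top7.png

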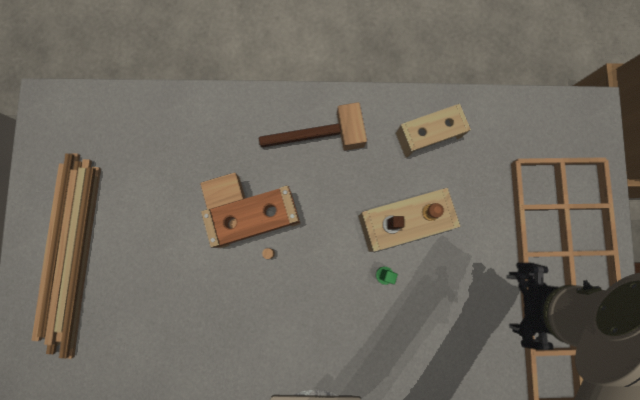

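The punch stands upright in its original rack hole (top view 396,222). Its handle top measures 0.187 m, as hung. The peg hole (230,223) is open and the arm is clear, so I hand in.

```bash
python3 -c "
from workcell import *
print(hand_in())"
```

```text
the job is handed in; nothing more can be done
None
```

The peg is out and standing on the bench, and the punch is back upright in its own rack hole. The job was handed in at about 22 s on the robot's clock.

- **Pushing the peg:** it moved at roughly 9–10 N, after allowing for the punch's weight. It stopped dead with the tip at 50 mm above the bench, at a force of about 23 N, and extra push did not move it. That extra push tilted the tool by about 1°, which I straightened while backing out.
- **Peg check:** both cameras show its hole open. The top camera puts the peg's upper end at about 50 mm. The scene camera only sees the hole wall, so it could not confirm that figure.
- **Punch check:** the handle top measured 187 mm in both views, against 188 mm when hung. Its position agrees with the hole to about 4 mm, and the two views differ by about 3.5 mm in x, close to the calibration error. The gripper is open and well clear.

The wrist force stayed far under its limit in every reading, and the other objects in view stand where they were. No final check failed.

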